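Draw the two-hole plate out of a packed row and set it on the finishing turntable

TASK

Three plywood plates lie tightly packed side by side against the back fence of the white drying rack. Gently, without pressing hard, slide the one with two holes forward along the rack floor, away from the fence, until there is finger room behind it; then pick it up and lower it without force onto the turntable, its middle hole over the spindle and its small hole over the pin, until it lies flat on the platter. Let go of it, and leave the other two plates and everything else on the bench where they are.

Things in the scene. Friction and masses are not known exactly. Their poses are not given: they have to be found in the camera images.
- hub_plate: Brown plywood plate to move, 60 mm along its x, 66 mm along its y, 18 mm thick, about 55 g, two through holes. Origin: centre of its underside. In any of the three places of the row, -x to the rack's open front, 1 mm gaps to fence and neighbours. It slides easily (friction about 0.3): shut fingertips pressed on its top with 5 to 20 N drag it along; over 60 N mars it.
- hub_bore (a point): Lower mouth of the hub plate's middle hole, diameter 14 mm, at the plate's origin. Too narrow for fingers.
- hub_pin_hole (a point): Lower mouth of the hub plate's small hole, diameter 10 mm, 21 mm from the middle hole along the plate's +y.
- bored_plate: Neighbour: plate of the same size and wood with a single middle hole. Origin at the centre of its underside. Leave it in its place (within 25 mm).
- slotted_plate: Neighbour: plate of the same size and wood with two open slots 10 mm wide and 36 mm long in its front (-x) edge. Origin at the centre of its underside. Leave it in its place (within 25 mm).
- rack: Fixed drying rack, origin on the table at its middle; yaw varies. White floor 9 mm above the table, x = -85 to +66 mm; plywood fence at x = +66 to +80 mm, 22 mm above the floor; cheeks at y = 102 to 113 mm on both sides, 14 mm above the floor; front (-x) open. Plates in a row along y: centres at x = +35 mm, y = -67, 0, +67 mm.
- turntable: Fixed round grey base of the finishing turntable, diameter 144 mm, origin on the table at its middle. It carries an aluminium platter, diameter 170 mm, whose top is 45 mm above the table. The platter turns about the vertical spindle only stiffly (0.25 N m of friction) and stays where it is left.
- spindle_foot (a point): Point on the platter's top at the spindle's axis; z up, y towards the pin; it turns with the platter. The steel spindle is 12 mm in diameter and rises 35 mm above the platter, its last 5 mm tapered to 7 mm.
- pin_foot (a point): Point on the platter's top at the axis of the pin, 21 mm from the spindle's axis. The steel pin is 8 mm in diameter and rises 26 mm above the platter, its last 3 mm tapered to 4 mm.
- brush: Flat paint brush, orange handle, 195 mm long along its x (handle to -x), 38 mm wide, 16 mm high, lying between rack and turntable. Origin 110 mm from the handle's end. Bystander.
- sanding_block: Cork sanding block, 67 x 100 x 30 mm, origin under its centre. Bystander.
- stain_tin: Round steel tin with a paper label, diameter 84 mm, 100 mm high, origin under its centre. Bystander.
- wax_jar: Amber glass jar with a dark lid, diameter 68 mm, 75 mm high, origin under its centre. Bystander.
- screwdriver: Screwdriver with a black handle lying on the bench beyond the turntable. Bystander.
Not all that is in view belongs to the job. Leave any purple or yellow look-alike of the hub_plate alone. What is shaped like the turntable but orange or pink is not meant.

How it is judged:
On the way:
1. the two-hole plate has been slid at least 12 mm away from the fence, still lying flat on the rack floor (x of hub_plate in the frame of rack between -0.09 and 0.023 m and z of hub_plate in the frame of rack below 0.0125 m and angle between hub_plate's own z axis and vertical below 0.1 rad), for 0.1 s.
At the end, for the whole second after the job is handed in: The two-hole plate is flat on the platter (3 mm, 0.06 rad), its middle hole within 3 mm of the spindle and its small hole within 4 mm of the pin, at rest and released; the other two plates within 25 mm of their places, other things not moved more than 30 mm (horizontal distance between hub_bore and spindle_foot below 0.003 m and horizontal distance between hub_pin_hole and pin_foot below 0.004 m and z of hub_bore in the frame of spindle_foot between -0.003 and 0.003 m and angle between hub_plate's own z axis and vertical below 0.06 rad and linear speed of hub_plate below 0.02 m/s and contact force between the fingers and hub_plate below 0.1 N and distance of each of bored_plate, slotted_plate from where it was at the start of the episode below 0.025 m); the robot touches nothing.
It fails at once if a plate is pressed on the rack with more than 60 N (contact force between any of hub_plate, bored_plate, slotted_plate and rack above 60 N).
It fails at once if the two-hole plate is forced onto the turntable with more than 60 N (contact force between hub_plate and turntable above 60 N).
It fails at once if a neighbouring plate is moved more than 25 mm (distance of any of bored_plate, slotted_plate from where it was at the start of the episode above 0.025 m).
It fails at once if another thing on the bench is moved more than 30 mm (distance of any of brush, sanding_block, stain_tin, wax_jar, screwdriver from where it was at the start of the episode above 0.03 m).
It also fails if it takes over 51 s, if anything falls off the work surface, if the arm or the gripper's body presses on something with over 40 N, if the wrist force passes 120 N, or if a joint passes its speed limit or range.

ROBOT

A 7-joint arm with a two-finger parallel gripper is mounted at the origin on the work surface. World frame = base frame: x ahead of the robot, y to its left, z up, the work surface at z = 0. Lengths are in m, angles in rad, forces in N, time in s.
With the tool pointing down it reaches from about 0.425 to 0.925 m from the base axis. Payload 6.8 kg.
Tool frame: the origin (TCP) lies on the centre line of the jaws, within the pads' length; the fingertips stand 14 mm ahead of it and the grasp point (between the pads) lies 5 mm behind it (r.nose_length is the distance from the TCP to the fingertips, in m); z points along the fingers, y is the direction in which the jaws open and shut (so a half turn about z gives the same grasp; the last joint's range is limited). The gripper opens to 85 mm and grips with 20 to 120 N. Pads are 22 mm wide; open, the fingers measure 114 mm over their backs; the gripper's body (76 mm by 85 mm) begins 54 mm behind the grasp point. The pads swing forward as they close: fully open they stand 13 mm farther back than shut.
Start: joints at [1.001, 0.477, 0.022, 1.555, -0.011, 1.109, -0.083], TCP at [0.301, -0.604, 0.245] pointing down, gripper open.
Joint ranges: [-2.96, 2.96], [-0.34, 2.1], [-1.41, 1.46], [0.24, 2.44], [-1.37, 4.51], [0.17, 1.92], [-2.96, 2.96]. Speed limits (rad/s): [2.39, 2.39, 3.14, 3.14, 3.14, 3.14, 3.14].

INTERFACE

Orientations are given as a rotation vector (axis times angle).
In Python, from bench import r, imaging, look_for, outline_of gives the robot as it stands. The module is installed in compiled form; this text tells all that it offers.
- The arm moves only by the tool carry_out, never from a script. Its arguments are lists of equal length, an entry for each row: "offset": the shift along the tool's x, y, z as a fraction of full scale, a list of three; "turn": the turn, a rotation vector about the tool's x, y, z as a fraction of full scale, a list of three. A call has 1 to 8 rows; each row is the pose to reach, as a shift and turn from the pose commanded when the call began, along the tool's axes at that moment; what a row does not reach only later rows make up. Full scale, the value 1, is 0.5 m for a shift and 1.5 rad for a turn. A row lasts 1/10 s, in which the tool goes at most 50 mm and 8.59 degrees, less where a joint would pass 70% of its speed; a pose out of reach is approached as far as the arm can. A call with a number of a shift or a turn outside -1 to 1 is refused whole. A call with a gripper value outside its range is refused whole. "hand" is the closure, from 0 (fully open) to 1 (shut), set as the call begins (left out, the last holds). The fingers move at their own pace and stop on an object; "force" is the grip in N (left out, the last holds). Time passes only in rows, so rows that repeat a pose let the fingers close. It gives the time, the measured TCP pose, the force and the opening at its end, in the units of the state.
- r.get_obs(): the state, without advancing time (a new reading comes with each control period).
- imaging.grab_frame(name): name is "scene" or "side" or "wrist"; returns a dict with "pixels" (384x512x3 uint8, red, green, blue), "fx", "fy", "cx", "cy" (pixels), "R" (3x3) and "t" (3): a world point X has camera coordinates R X + t. Camera axes: x right, y down, z forward; pixel columns grow to the right and rows downward; lengths in m; the calibration is good to about 2 mm. The wrist camera is an equidistant fisheye: a pixel r from the principal point sees the ray r / f radians off the axis. A picture is of the moment at which its call begins. There is no depth.
- r.hand_in(): hands the job in, once; it reports no verdict.
Trained networks look in the newest picture that a camera, given by its name, has taken for a name from the list of things; names that differ only in an ending like _2 or _b are one class to them, and where a whole thing is asked for, a point or a joint stands for the part that bears it (a point fixed in the world has none). Each returns a list of dicts, best first, with "score" (0 to 1); they miss things now and then, are a little off and sometimes report something else, mostly with a low value. They report only what shows in the picture. A call takes as long as a camera call. They do not tell look-alikes from the thing itself.
- look_for(query, camera): "xyz" ([x, y, z] in m, in the coordinates of the camera as it stood for that picture, good to about 4 mm: the middle of the surface that is visible of it).
- outline_of(query, camera): "region" (384x512 bool, what is visible of it).
The state is a dict: "clock": time; "joints": joint angles; "qvel": joint speeds; "tau": joint torques, N m; "tcp_pos": TCP position; "orientation": TCP orientation; "contact_force": force on the tool from outside, world axes, zero at the start; "moment": the same for the moment, N m; "grip_width": finger opening in m.
Only numpy, scipy, OpenCV 4.12 (cv2) and the standard library are available. Lean on these libraries where they do the work, as an engineer would, in place of code of your own. Each camera call takes 0.05 s, during which the arm holds its last target. There are 200 camera calls.

## Working session

There is one attempt and no reset: what is moved stays moved. The work goes in short steps, Python scripts to look and compute and a tool call to move; the robot and the scene stay as the last step left them, time stands still between calls to the robot, and variables do not carry over. Pictures are saved under pics/ and viewed, about 8 in all and at most 12, crops included, and the job is handed in when it is done.

Besides the shell and the picture viewer there is one more tool, called in YAML: its name, and indented under it one key for each argument. carry_out: Moves the arm, as the interface text tells. Shift numbers are shares of 0.5 m and turn numbers shares of 1.5 rad, none past 1 either way. Its arguments: {"type":"object","properties":{"offset":{"type":"array","items":{"type":"array","items":{"type":"number","minimum":-1,"maximum":1}}},"turn":{"type":"array","items":{"type":"array","items":{"type":"number","minimum":-1,"maximum":1}}},"hand":{"type":"number"},"force":{"type":"number"}},"required":["offset","turn"]}

```bash
mkdir -p pics; cat > h.py <<'E'
import numpy as np, cv2
from scipy.spatial.transform import Rotation as Ro
from bench import r, imaging, look_for, outline_of
def w(f,p): return f["R"].T@(np.array(p)-f["t"])
def ray(f,u,v,z,fish=False):
    x=(u-f["cx"])/f["fx"]; y=(v-f["cy"])/f["fy"]
    if fish:
        a=np.hypot(x,y); s=np.sin(a)/a if a>1e-9 else 1; d=np.array([x*s,y*s,np.cos(a)])
    else: d=np.array([x,y,1.])
    d=f["R"].T@d; c=-f["R"].T@f["t"]; return c+d*(z-c[2])/d[2]
def proj(f,X,fish=False):
    p=f["R"]@np.array(X)+f["t"]
    if fish:
        q=np.hypot(p[0],p[1]); a=np.arctan2(q,p[2]); x,y=p[:2]/q*a
    else: x,y=p[:2]/p[2]
    return f["fx"]*x+f["cx"],f["fy"]*y+f["cy"]
def save(f,n): cv2.imwrite("pics/"+n,f["pixels"][:,:,::-1])
E
cat > a.py <<'E'
from h import *
np.set_printoptions(precision=4,suppress=True)
o=r.get_obs(); print(o["clock"],o["tcp_pos"],o["orientation"],o["contact_force"],r.nose_length)
ims=[]
for c in ["scene","side"]:
    f=imaging.grab_frame(c); ims.append(f["pixels"]); print(c,-f["R"].T@f["t"],f["fx"])
    save(f,c+"0.png")
    for q in ["hub_plate","bored_plate","slotted_plate","rack","turntable","spindle_foot","pin_foot","hub_bore","hub_pin_hole","brush","sanding_block","stain_tin","wax_jar","screwdriver"]:
        for d in look_for(q,c)[:3]: print(q,round(d["score"],2),w(f,d["xyz"]),np.round(proj(f,w(f,d["xyz"]))))
E
python3 a.py
```

```text
0.0 [ 0.3005 -0.6038  0.2443] [-3.0566 -0.7187  0.0009] [-0.6008 -0.25    0.6367] 0.014
scene [ 1.4576 -0.8469  1.0089] 499.1773031581321
hub_plate 0.68 [0.6466 0.3813 0.0183] [377. 152.]
hub_plate 0.65 [0.5465 0.1884 0.0271] [318. 157.]
hub_plate 0.64 [0.6966 0.2079 0.0196] [355. 178.]
bored_plate 0.78 [0.5367 0.1227 0.029 ] [302. 162.]
bored_plate 0.74 [ 0.3492 -0.4513  0.0158] [117. 209.]
slotted_plate 0.53 [0.556  0.258  0.0282] [334. 150.]
slotted_plate 0.52 [0.5448 0.1916 0.0275] [318. 156.]
rack 0.86 [0.4991 0.185  0.0089] [307. 155.]
turntable 0.96 [ 0.5277 -0.218   0.0469] [216. 199.]
turntable 0.79 [ 0.5922 -0.4531  0.0473] [158. 249.]
spindle_foot 0.73 [ 0.5866 -0.4486  0.048 ] [158. 246.]
spindle_foot 0.68 [ 0.5223 -0.2188  0.0425] [215. 200.]
spindle_foot 0.46 [0.5429 0.1921 0.027 ] [318. 156.]
pin_foot 0.81 [ 0.2849 -0.2785  0.0509] [155. 167.]
pin_foot 0.74 [ 0.5192 -0.2122  0.0476] [216. 197.]
pin_foot 0.66 [ 0.5904 -0.4497  0.0447] [159. 248.]
hub_bore 0.8 [0.6975 0.2127 0.0172] [356. 178.]
hub_bore 0.76 [0.5494 0.1922 0.024 ] [319. 158.]
hub_bore 0.18 [0.5015 0.1869
[... 1335 characters left out ...]
342 0.1936 0.0346] [183. 238.]
hub_bore 0.59 [0.6312 0.3927 0.0166] [ 84. 269.]
hub_bore 0.56 [0.6881 0.2306 0.0193] [133. 219.]
hub_pin_hole 0.89 [0.6316 0.3924 0.0165] [ 84. 269.]
hub_pin_hole 0.74 [0.5409 0.1926 0.0313] [182. 237.]
hub_pin_hole 0.71 [0.6837 0.2259 0.0247] [136. 217.]
brush 0.75 [ 0.5167 -0.0359  0.0142] [258. 202.]
brush 0.33 [0.5365 0.1948 0.0333] [182. 238.]
sanding_block 0.73 [0.6999 0.0806 0.0297] [179. 186.]
sanding_block 0.26 [0.5371 0.197  0.0349] [181. 238.]
stain_tin 0.56 [ 0.7547 -0.1218  0.0745] [220. 136.]
wax_jar 0.72 [ 0.7649 -0.0328  0.0504] [195. 153.]
wax_jar 0.39 [ 0.4991 -0.1934  0.0482] [302. 168.]
screwdriver 0.86 [ 0.3416 -0.4418  0.0186] [397. 163.]
```

```bash
python3 -c "
import cv2,numpy as np
a=cv2.imread('pics/scene0.png')[120:290,90:420];b=cv2.imread('pics/side0.png')[100:300,60:440]
a=cv2.resize(a,(580,299),interpolation=cv2.INTER_CUBIC);b=cv2.resize(b,(570,300),interpolation=cv2.INTER_CUBIC);b=cv2.copyMakeBorder(b,0,0,0,10,0)
cv2.imwrite('pics/c0.png',np.vstack([a,b]))"
```

```text
(no output)
```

View pics/c0.png

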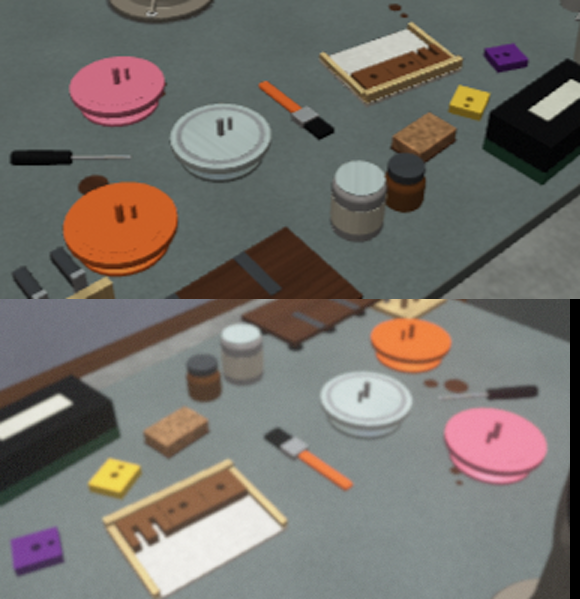

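The hub plate is the middle one of the three in the rack (crop about 400,65 top, 185,500 bottom). The turntable is the grey one, with the pin near the spindle. I'll fly over the turntable for a wrist view first.

```bash
cat >> h.py <<'E'
np.set_printoptions(precision=4,suppress=True)
def yawR(y): # tool down, tool x at yaw y
    return Ro.from_euler("z",y)*Ro.from_rotvec([np.pi,0,0])
def plan(pos,yaw):
    o=r.get_obs(); R0=Ro.from_rotvec(o["orientation"]); 
    d=R0.inv().apply(np.array(pos)-o["tcp_pos"]); t=(R0.inv()*yawR(yaw)).as_rotvec()
    print("t",o["clock"],"offset",np.round(d/0.5,4),"turn",np.round(t/1.5,4),"rows",np.linalg.norm(d)/.05,np.linalg.norm(t)/.15,"F",o["contact_force"],"w",o["grip_width"],"tcp",o["tcp_pos"])
E
python3 -c "
from h import *
plan([.47,-.23,.27],np.radians(68))"
```

```text
t 1.5 offset [ 0.6365 -0.5194 -0.0493] turn [ 0.0001 -0.     -0.4834] rows 8.230197040824137 4.833606314423902 F [ 0.3874 -0.5015  0.2579] w 0.08529052265305376 tcp [ 0.3008 -0.6043  0.2453]
```

carry_out:
  offset:
    - [0.637,-0.519,-0.049]
    - [0.637,-0.519,-0.049]
    - [0.637,-0.519,-0.049]
    - [0.637,-0.519,-0.049]
    - [0.637,-0.519,-0.049]
    - [0.637,-0.519,-0.049]
    - [0.637,-0.519,-0.049]
    - [0.637,-0.519,-0.049]
  turn:
    - [0,0,-0.483]
    - [0,0,-0.483]
    - [0,0,-0.483]
    - [0,0,-0.483]
    - [0,0,-0.483]
    - [0,0,-0.483]
    - [0,0,-0.483]
    - [0,0,-0.483]
  hand: 1

```text
clock: 2.3
tcp_pos: [0.466, -0.2389, 0.2696]
orientation: [2.605, 1.755, 0.0]
contact_force: [0.7, -0.1, 0.8]
grip_width: 0.0002
```

carry_out:
  offset:
    - [0,0,0]
    - [0,0,0]
    - [0,0,0]
  turn:
    - [0,0,0]
    - [0,0,0]
    - [0,0,0]

```text
clock: 2.6
tcp_pos: [0.4649, -0.242, 0.269]
orientation: [2.606, 1.753, -0.001]
contact_force: [1.0, 0.4, -0.5]
grip_width: -0.0
```

```bash
cat > b.py <<'E'
from h import *
import sys
n=sys.argv[1]; f=imaging.grab_frame("wrist"); save(f,n); print(f["fx"],f["cx"],f["cy"],-f["R"].T@f["t"])
for q in sys.argv[2:]:
    for d in look_for(q,"wrist")[:2]: print(q,round(d["score"],2),w(f,d["xyz"]),np.round(proj(f,w(f,d["xyz"]),True)))
np.savez(n[:-4]+".npz",**f)
E
python3 b.py w1.png turntable spindle_foot pin_foot; python3 -c "
from h import *
plan([.50,.185,.2],np.radians(80.5))"
```

```text
297.3186396354542 257.56728152691716 189.72850795278146 [ 0.4926 -0.171   0.3968]
turntable 0.86 [ 0.5807 -0.4273  0.0441] [381. 250.]
turntable 0.84 [ 0.5084 -0.2103  0.0464] [283. 124.]
spindle_foot 0.82 [ 0.2891 -0.2663  0.0462] [146. 227.]
spindle_foot 0.75 [ 0.5079 -0.207   0.0463] [281. 122.]
pin_foot 0.98 [ 0.2833 -0.2636  0.0452] [142. 226.]
pin_foot 0.72 [ 0.5095 -0.2058  0.0439] [282. 120.]
t 2.8 offset [ 0.8173 -0.2573  0.1377] turn [-0.0002  0.0002 -0.1476] rows 8.67877650141181 1.4757788487636048 F [-0.0158 -0.0973  0.2458] w 0.00017503745203145395 tcp [ 0.4649 -0.242   0.2689]
```

View pics/w1.png

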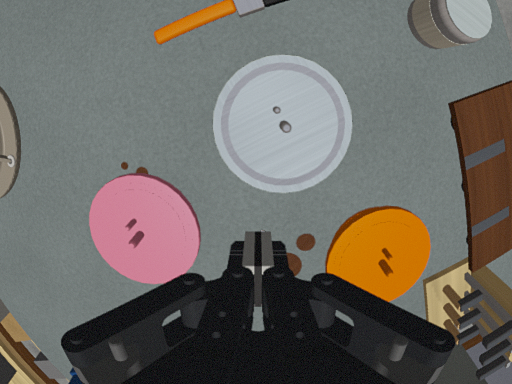

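Wrist view: grey turntable at (283,124), spindle at about (285,126), pin at about (277,110). I'll zoom in for precision.

```bash
python3 - <<'E'
from h import *
f=imaging.grab_frame("wrist")
b=cv2.resize(f["pixels"][90:150,245:325,::-1],None,fx=9,fy=9,interpolation=cv2.INTER_CUBIC)
cv2.imwrite("pics/z1.png",b); np.savez("z1.npz",**f)
for q in ["turntable","spindle_foot"]:
  outs=outline_of(q,"wrist")
  for d in outs[:3]:
    m=d["region"].astype(np.uint8); c=max(cv2.findContours(m,0,1)[0],key=len)[:,0,:]
    X=np.array([ray(f,u,v,.045,True)[:2] for u,v in c])
    A=np.c_[2*X,np.ones(len(X))]; s=np.linalg.lstsq(A,(X**2).sum(1),rcond=None)[0]
    print(q,d["score"],m.sum(),s[:2],np.sqrt(s[2]+s[0]**2+s[1]**2))
E
```

```text
turntable 0.75 9594 [ 0.2774 -0.2713] 0.08502217406367461
turntable 0.72 7263 [ 0.5814 -0.4371] 0.08115876526950734
turntable 0.61 14914 [ 0.5088 -0.2113] 0.0829070026359723
spindle_foot 0.91 9552 [ 0.2773 -0.2713] 0.08485070907352736
spindle_foot 0.77 7329 [ 0.582 -0.438] 0.08157500684855087
spindle_foot 0.63 14825 [ 0.509  -0.2116] 0.08267109643793727
```

View pics/z1.png

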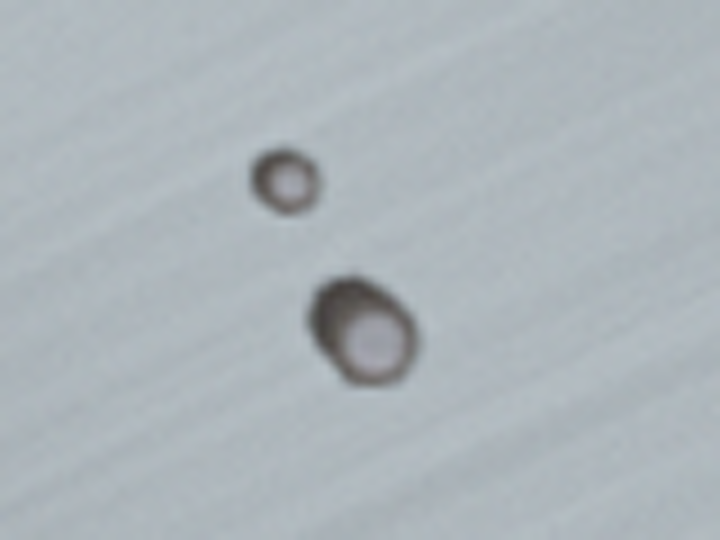

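carry_out:
  offset:
    - [0.817,-0.257,0.138]
    - [0.817,-0.257,0.138]
    - [0.817,-0.257,0.138]
    - [0.817,-0.257,0.138]
    - [0.817,-0.257,0.138]
    - [0.817,-0.257,0.138]
    - [0.817,-0.257,0.138]
    - [0.817,-0.257,0.138]
  turn:
    - [0,0,-0.148]
    - [0,0,-0.148]
    - [0,0,-0.148]
    - [0,0,-0.148]
    - [0,0,-0.148]
    - [0,0,-0.148]
    - [0,0,-0.148]
    - [0,0,-0.148]

```text
clock: 3.75
tcp_pos: [0.4971, 0.1546, 0.2054]
orientation: [2.395, 2.032, 0.001]
contact_force: [1.0, -0.5, 0.1]
grip_width: 0.0001
```

carry_out:
  offset:
    - [0,0,0]
    - [0,0,0]
    - [0,0,0]
  turn:
    - [0,0,0]
    - [0,0,0]
    - [0,0,0]

```text
clock: 4.05
tcp_pos: [0.4972, 0.1515, 0.2054]
orientation: [2.396, 2.031, -0.001]
contact_force: [0.1, -0.9, 0.1]
grip_width: 0.0002
```

```bash
python3 b.py w2.png hub_plate bored_plate slotted_plate hub_bore hub_pin_hole
```

```text
297.3186396354542 257.56728152691716 189.72850795278146 [0.5084 0.2272 0.3331]
hub_plate 0.96 [0.5482 0.1886 0.0264] [302. 129.]
hub_plate 0.65 [0.6803 0.2214 0.0153] [407.  87.]
bored_plate 0.68 [0.5302 0.1253 0.0276] [293. 189.]
slotted_plate 0.59 [0.5603 0.2543 0.0262] [304.  65.]
hub_bore 0.83 [0.6828 0.2235 0.0146] [408.  85.]
hub_bore 0.75 [0.5475 0.1913 0.0233] [300. 126.]
hub_pin_hole 0.65 [0.6856 0.2207 0.0197] [413.  87.]
hub_pin_hole 0.57 [0.5496 0.1942 0.0247] [302. 123.]
```

View pics/w2.png

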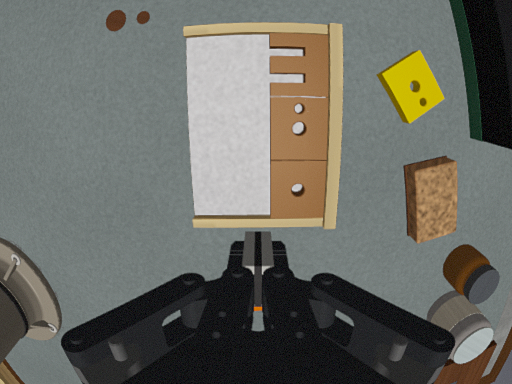

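Wrist view: hub plate is the middle one, bore (299,128), pin hole (299,108); fence on the right, open front to the left.

```bash
python3 - <<'E'
from h import *
f=dict(np.load("z1.npz")); g=lambda u,v:((u+.5)/9-.5+245,(v+.5)/9-.5+90)
s=ray(f,*g(375,341),.080,True); p=ray(f,*g(291,184),.071,True); d=(p-s)[:2]
print("spindle",s,"pin",p,"d",np.hypot(*d),"yaw",np.degrees(np.arctan2(d[1],d[0])))
f=dict(np.load("w2.npz")); im=f["pixels"]
def blob(u,v,z):
    x=im[v-10:v+11,u-10:u+11].astype(int); m=((x[:,:,2]-x[:,:,0]>-35)).astype(np.uint8) # whitish/grey vs brown
    n,l,st,c=cv2.connectedComponentsWithStats(m); k=l[10,10]; 
    return (c[k]+[u-10,v-10],st[k,4]) if k else None
for u,v in [(299,128),(299,108),(297,188)]:
    b=blob(u,v,.027); print(b, b and ray(f,*b[0],.027,True))
b=np.vstack([cv2.resize(im[20:230,180:345,::-1],None,fx=3.4,fy=2.8,interpolation=cv2.INTER_CUBIC)])
# plate seams and fence edge
for n,u,v,z in [("seamHS_l",270,97,.027),("seamHS_r",328,97,.027),("seamHB_l",270,160,.027),("seamHB_r",328,160,.027)]:
    print(n,ray(f,u,v,z,True))
E
```

```text
spindle [ 0.5091 -0.2113  0.08  ] pin [ 0.5071 -0.1908  0.071 ] d 0.020598809677472987 yaw 95.56438755208659
(array([298.0394, 127.7559]), np.int32(127)) [0.5446 0.1904 0.027 ]
(array([298.2154, 108.0462]), np.int32(65)) [0.5478 0.2107 0.027 ]
(array([296.6867, 187.9277]), np.int32(83)) [0.5346 0.126  0.027 ]
seamHS_l [0.5209 0.2262 0.027 ]
seamHS_r [0.5805 0.2181 0.027 ]
seamHB_l [0.5106 0.1612 0.027 ]
seamHB_r [0.5722 0.1516 0.027 ]
```

```bash
python3 -c "
from h import *
plan([.5318,.1924,.05],np.radians(81))"
```

```text
t 4.35 offset [0.091  0.0549 0.3113] turn [ 0.0003  0.0002 -0.0048] rows 3.2896966803423275 0.04808719354043547 F [-0.6309  0.1494 -0.0707] w -0.00028250454574724307 tcp [0.4972 0.1521 0.2057]
```

carry_out:
  offset:
    - [0.091,0.055,0.1]
    - [0.091,0.055,0.2]
    - [0.091,0.055,0.28]
    - [0.091,0.055,0.311]
    - [0.091,0.055,0.311]
    - [0.091,0.055,0.311]
  turn:
    - [0,0,-0.005]
    - [0,0,-0.005]
    - [0,0,-0.005]
    - [0,0,-0.005]
    - [0,0,-0.005]
    - [0,0,-0.005]
  hand: 1

```text
clock: 4.95
tcp_pos: [0.5318, 0.1935, 0.0505]
orientation: [-2.387, -2.042, -0.0]
contact_force: [-0.4, -0.1, 0.1]
grip_width: -0.0001
```

carry_out:
  offset:
    - [0,0,0.008]
    - [0,0,0.014]
    - [0,0,0.018]
    - [0,0,0.018]
  turn:
    - [0,0,0]
    - [0,0,0]
    - [0,0,0]
    - [0,0,0]

```text
clock: 5.35
tcp_pos: [0.5317, 0.1934, 0.0414]
orientation: [2.387, 2.042, 0.001]
contact_force: [-0.0, -0.8, -0.1]
grip_width: 0.0006
```

```bash
python3 -c "
from h import *
plan([.5318,.1924,.041],np.radians(81))"
```

```text
t 5.35 offset [-0.0019  0.0005  0.0007] turn [ 0.0004 -0.0001  0.0012] rows 0.02151594470412864 0.013063376139050975 F [-0.019  -0.8312 -0.1349] w 0.000570901422616892 tcp [0.5317 0.1934 0.0414]
```

carry_out:
  offset:
    - [0,0,0.002]
    - [0,0,0.002]
  turn:
    - [0,0,0]
    - [0,0,0]

```text
clock: 5.55
tcp_pos: [0.5319, 0.1936, 0.0411]
orientation: [2.386, 2.042, 0.001]
contact_force: [-1.8, -1.7, 7.7]
grip_width: 0.0
```

carry_out:
  offset:
    - [0,0,0.002]
    - [0,0,0.002]
  turn:
    - [0,0,0]
    - [0,0,0]

```text
clock: 5.75
tcp_pos: [0.5321, 0.1938, 0.0411]
orientation: [2.386, 2.042, 0.002]
contact_force: [-4.1, -2.9, 16.5]
grip_width: -0.0001
```

carry_out:
  offset:
    - [0,-0.01,0]
    - [0,-0.022,0]
    - [0,-0.034,0]
    - [0,-0.046,0]
    - [0,-0.058,0]
    - [0,-0.07,0]
    - [0,-0.082,0]
    - [0,-0.092,0]
  turn:
    - [0,0,0]
    - [0,0,0]
    - [0,0,0]
    - [0,0,0]
    - [0,0,0]
    - [0,0,0]
    - [0,0,0]
    - [0,0,0]

```text
clock: 6.55
tcp_pos: [0.4889, 0.2018, 0.0411]
orientation: [2.385, 2.041, 0.01]
contact_force: [2.8, -1.1, 9.5]
grip_width: -0.0001
```

carry_out:
  offset:
    - [0,-0.006,0]
    - [0,-0.006,0]
    - [0,-0.006,-0.02]
    - [0,-0.006,-0.1]
    - [0,-0.006,-0.2]
    - [0,-0.006,-0.28]
    - [0,-0.006,-0.3]
    - [0,-0.006,-0.3]
  turn:
    - [0,0,0]
    - [0,0,0]
    - [0,0,0]
    - [0,0,0]
    - [0,0,0]
    - [0,0,0]
    - [0,0,0]
    - [0,0,0]

```text
clock: 7.35
tcp_pos: [0.4839, 0.2014, 0.1909]
orientation: [2.386, 2.041, 0.005]
contact_force: [-0.2, -0.2, 0.1]
grip_width: -0.0001
```

```bash
python3 b.py w3.png hub_plate bored_plate slotted_plate
```

```text
297.3186396354542 257.56728152691716 189.72850795278146 [0.4939 0.277  0.3189]
hub_plate 0.92 [0.6355 0.3658 0.0177] [376.   5.]
hub_plate 0.64 [0.502  0.1989 0.0235] [276. 173.]
bored_plate 0.86 [0.5302 0.1269 0.0291] [311. 234.]
bored_plate 0.2 [0.4995 0.1982 0.0213] [274. 174.]
slotted_plate 0.68 [0.5573 0.2546 0.0262] [323. 112.]
```

View pics/w3.png

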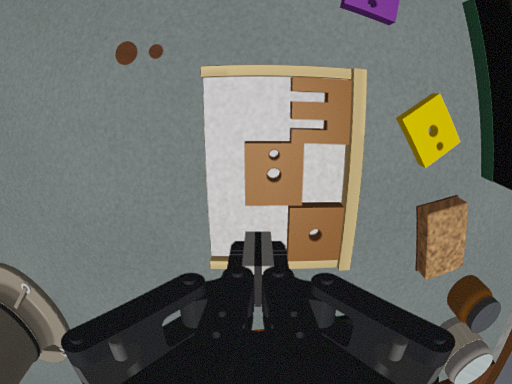

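The plate has slid about 45 mm, flat and square, with the bore now at (274,174) and the neighbours undisturbed. Next I measure it for the grasp.

```bash
cat > m.py <<'E'
from h import *
import sys
n=sys.argv[1]; pts=eval(sys.argv[2]); z=float(sys.argv[3])
f=dict(np.load(n)); im=f["pixels"]; P=[]
for u,v in pts:
    x=im[v-10:v+11,u-10:u+11].astype(int); m=((x[:,:,2]-x[:,:,0]>-35)).astype(np.uint8)
    k,l,st,c=cv2.connectedComponentsWithStats(m); k=l[10,10]
    P.append(ray(f,*(c[k]+[u-10,v-10]),z,True)); print(c[k]+[u-10,v-10],st[k,4],P[-1])
d=P[1]-P[0]; print("yaw",np.degrees(np.arctan2(d[1],d[0])),np.hypot(*d[:2]))
# plate mask
hsv=cv2.cvtColor(im,cv2.COLOR_RGB2HSV); m=cv2.inRange(hsv,(5,90,60),(20,255,255))
k,l,st,c=cv2.connectedComponentsWithStats(m); u,v=pts[0]; k=l[v,u-12]
cn=max(cv2.findContours((l==k).astype(np.uint8),0,1)[0],key=len)[:,0,:]
X=np.array([ray(f,a,b,z,True)[:2]*1000 for a,b in cn],np.float32); print("rect",cv2.minAreaRect(X))
E
python3 m.py w3.npz "[(274,174),(274,154),(314,233)]" .027
python3 -c "
from h import *
plan([.501,.1976,.2],np.radians(81))"
```

```text
[273.1947 173.2743] 113 [0.499  0.2005 0.027 ]
[273.6129 153.5484] 62 [0.5023 0.2206 0.027 ]
[313.7045 231.9318] 44 [0.5342 0.1279 0.027 ]
yaw 80.67710649091372 0.020343632021185207
rect ((524.058837890625, 192.90341186523438), (223.25701904296875, 109.71729278564453), 81.41886901855469)
t 7.55 offset [ 0.0004  0.0384 -0.0257] turn [-0.002   0.0012  0.0014] rows 0.46259459790106333 0.027174078056448385 F [-0.1064 -0.4984  0.0128] w -8.69973672589142e-05 tcp [0.4819 0.2004 0.1872]
```

```bash
cat > e.py <<'E'
from h import *
f=dict(np.load("w3.npz")); im=f["pixels"].astype(float); q=im[:,:,0]-im[:,:,2]
def cross(line,a):
    lo,hi=line[:4].mean(),line[-4:].mean(); m=(lo+hi)/2; s=np.sign(hi-lo)
    i=np.where(np.diff(np.sign((line-m)*s))>0)[0][0]; return a+i+(m-line[i])/(line[i+1]-line[i])
z=.027
B=np.array([ray(f,u,cross(q[197:217,u],197),z,True)[:2] for u in range(250,284,2)])
T=np.array([ray(f,u,cross(q[130:151,u],130),z,True)[:2] for u in range(250,286,2)])
L=np.array([ray(f,cross(q[v,236:256],236),v,z,True)[:2] for v in range(150,202,3)])
R=np.array([ray(f,cross(q[v,294:313],294),v,z,True)[:2] for v in range(150,202,3)])
ry=np.radians(81); ex=np.array([np.sin(ry),-np.cos(ry)]); ey=np.array([np.cos(ry),np.sin(ry)])
for n,E in zip("BTLR",[B,T,L,R]):
    d=np.polyfit(E@ex,E@ey,1)[0] if n in "BT" else -np.polyfit(E@ey,E@ex,1)[0]
    print(n,"x",(E@ex).mean(),"y",(E@ey).mean(),"tilt deg",np.degrees(d))
c=((L@ex).mean()+(R@ex).mean())/2*ex+((B@ey).mean()+.033)*ey; print("centre",c)
E
python3 e.py
```

```text
B x 0.45458055521974877 y 0.24172585096907248 tilt deg 1.074215553368065
T x 0.4549319463322425 y 0.30832373516946776 tilt deg 0.42721088840806853
L x 0.4323298792222212 y 0.27347157510519504 tilt deg 0.27743100801937615
R x 0.4914828575863592 y 0.27364407407572844 tilt deg 0.13944500423382736
centre [0.4992 0.1991]
```

```bash
python3 -c "
from h import *
plan([.4991,.1988,.07],np.radians(81.3))"
```

```text
t 7.55 offset [0.0027 0.0351 0.2343] turn [-0.002   0.0012 -0.0021] rows 2.3689909952654955 0.03120076887197549 F [-0.1064 -0.4984  0.0128] w -8.69973672589142e-05 tcp [0.4819 0.2004 0.1872]
```

carry_out:
  offset:
    - [0.003,0.035,0.0]
    - [0.003,0.035,0.05]
    - [0.003,0.035,0.1]
    - [0.003,0.035,0.16]
    - [0.003,0.035,0.22]
    - [0.003,0.035,0.234]
    - [0.003,0.035,0.234]
    - [0.003,0.035,0.234]
  turn:
    - [-0.002,0.001,-0.002]
    - [-0.002,0.001,-0.002]
    - [-0.002,0.001,-0.002]
    - [-0.002,0.001,-0.002]
    - [-0.002,0.001,-0.002]
    - [-0.002,0.001,-0.002]
    - [-0.002,0.001,-0.002]
    - [-0.002,0.001,-0.002]
  hand: 0

```text
clock: 8.35
tcp_pos: [0.5009, 0.2003, 0.0725]
orientation: [2.382, 2.046, 0.006]
contact_force: [0.2, 0.3, -0.4]
grip_width: 0.0853
```

```bash
python3 -c "
from h import *
plan([.4991,.1988,.026],np.radians(81.3))"
```

```text
t 8.35 offset [-0.0036 -0.0034  0.0931] turn [ 0.0022 -0.0013  0.0001] rows 0.9319343163638979 0.02526096200679496 F [ 0.1702  0.3018 -0.3615] w 0.08534232511108544 tcp [0.5009 0.2003 0.0725]
```

carry_out:
  offset:
    - [-0.0036,-0.0034,0.03]
    - [-0.0036,-0.0034,0.06]
    - [-0.0036,-0.0034,0.08]
    - [-0.0036,-0.0034,0.093]
    - [-0.0036,-0.0034,0.093]
  turn:
    - [0.002,-0.001,0]
    - [0.002,-0.001,0]
    - [0.002,-0.001,0]
    - [0.002,-0.001,0]
    - [0.002,-0.001,0]

```text
clock: 8.85
tcp_pos: [0.4981, 0.1981, 0.0243]
orientation: [-2.383, -2.046, 0.003]
contact_force: [0.1, -0.0, 0.4]
grip_width: 0.0854
```

```bash
python3 -c "
from h import *
plan([.4991,.1988,.026],np.radians(81.3))"
```

```text
t 8.85 offset [ 0.0016  0.0018 -0.0033] turn [-0.0011  0.0007  0.    ] rows 0.04134823939796752 0.013245218338998726 F [ 0.0608 -0.0226  0.3975] w 0.0853831656755536 tcp [0.4981 0.1981 0.0243]
```

carry_out:
  offset:
    - [0.0012,0.001,-0.003]
    - [0.0012,0.001,-0.003]
    - [0.0012,0.001,-0.003]
    - [0.0012,0.001,-0.003]
    - [0.0012,0.001,-0.003]
    - [0.0012,0.001,-0.003]
    - [0.0012,0.001,-0.003]
    - [0.0012,0.001,-0.003]
  turn:
    - [0,0,0]
    - [0,0,0]
    - [0,0,0]
    - [0,0,0]
    - [0,0,0]
    - [0,0,0]
    - [0,0,0]
    - [0,0,0]
  hand: 1
  force: 30

```text
clock: 9.65
tcp_pos: [0.5, 0.1993, 0.0277]
orientation: [2.383, 2.046, 0.003]
contact_force: [0.9, 0.9, 5.6]
grip_width: 0.059
```

carry_out:
  offset:
    - [0,0,-0.02]
    - [0,0,-0.06]
    - [0,0,-0.12]
    - [0,0,-0.2]
    - [0,0,-0.28]
    - [0,0,-0.3]
    - [0,0,-0.3]
    - [0,0,-0.3]
  turn:
    - [0,0,0]
    - [0,0,0]
    - [0,0,0]
    - [0,0,0]
    - [0,0,0]
    - [0,0,0]
    - [0,0,0]
    - [0,0,0]

```text
clock: 10.45
tcp_pos: [0.4986, 0.1982, 0.176]
orientation: [-2.384, -2.046, 0.003]
contact_force: [-0.9, 0.1, -0.8]
grip_width: 0.0591
```

```bash
python3 b.py w4.png hub_plate; python3 -c "
from h import *
plan([.505,-.2113,.2],np.radians(95.6))"
```

```text
297.3186396354542 257.56728152691716 189.72850795278146 [0.5091 0.274  0.3037]
hub_plate 0.8 [0.5014 0.2033 0.1727] [264. 246.]
hub_plate 0.63 [0.6367 0.3579 0.0176] [372.   5.]
t 10.55 offset [-0.8076  0.1371 -0.0484] turn [-0.002   0.0009 -0.1664] rows 8.205768940350898 1.6644770854680315 F [-0.4571 -0.4995 -0.5637] w 0.05886235226716965 tcp [0.4983 0.1982 0.1753]
```

View pics/w4.png

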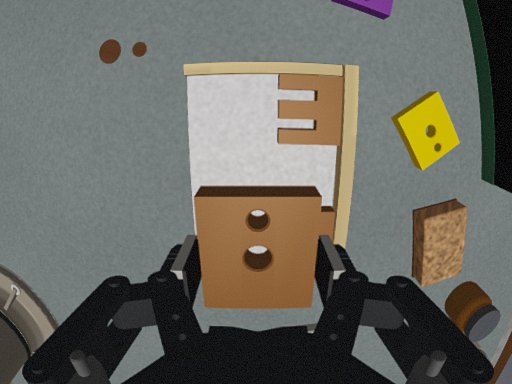

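Plate gripped and lifted: bore at (258,257), pin hole at (258,219). I'll zoom for an accurate in-hand pose.

```bash
python3 -c "
import cv2
a=cv2.imread('pics/w4.png')[182:314,188:330]
cv2.imwrite('pics/z4.png',cv2.resize(a,None,fx=4.5,fy=4.5,interpolation=cv2.INTER_CUBIC))"
```

```text
(no output)
```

View pics/z4.png

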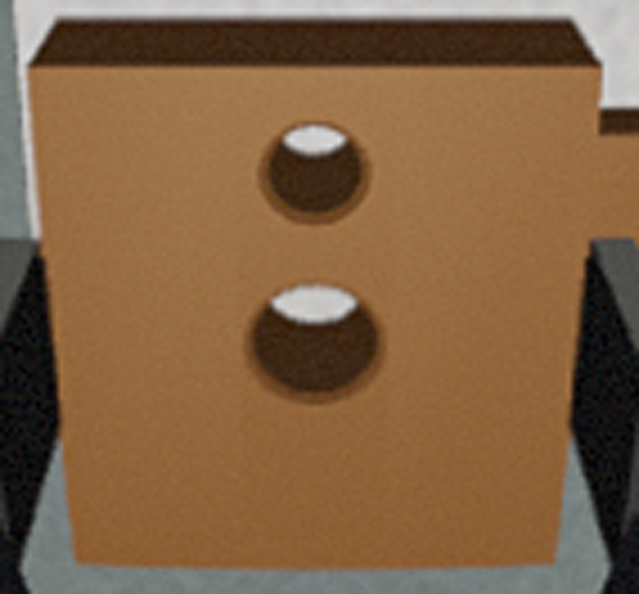

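carry_out:
  offset:
    - [-0.808,0.137,-0.048]
    - [-0.808,0.137,-0.048]
    - [-0.808,0.137,-0.048]
    - [-0.808,0.137,-0.048]
    - [-0.808,0.137,-0.048]
    - [-0.808,0.137,-0.048]
    - [-0.808,0.137,-0.048]
    - [-0.808,0.137,-0.048]
  turn:
    - [-0.002,0.001,-0.166]
    - [-0.002,0.001,-0.166]
    - [-0.002,0.001,-0.166]
    - [-0.002,0.001,-0.166]
    - [-0.002,0.001,-0.166]
    - [-0.002,0.001,-0.166]
    - [-0.002,0.001,-0.166]
    - [-0.002,0.001,-0.166]

```text
clock: 11.35
tcp_pos: [0.5046, -0.1986, 0.1988]
orientation: [-2.11, -2.326, -0.003]
contact_force: [0.6, -0.1, -0.4]
grip_width: 0.0591
```

carry_out:
  offset:
    - [0,0,0]
    - [0,0,0]
    - [0,0,0]
    - [0,0,0]
  turn:
    - [0,0,0]
    - [0,0,0]
    - [0,0,0]
    - [0,0,0]

```text
clock: 11.75
tcp_pos: [0.5057, -0.1949, 0.1996]
orientation: [-2.108, -2.33, -0.005]
contact_force: [0.3, 0.1, -0.6]
grip_width: 0.0588
```

```bash
cat > p.py <<'E'
from h import *
def pnp(f,pix,o):
    x=(pix-[f["cx"],f["cy"]])/[f["fx"],f["fy"]]; a=np.linalg.norm(x,axis=1,keepdims=True); n=x/a*np.tan(a)
    obj=np.array([[-30,33,18],[30,33,18],[30,-33,18],[-30,-33,18],[0,0,18],[0,21,18]])/1000.
    ok,rv,tv=cv2.solvePnP(obj,n,np.eye(3),None)
    e=cv2.projectPoints(obj,rv,tv,np.eye(3),None)[0][:,0]-n
    Rw=f["R"].T@cv2.Rodrigues(rv)[0]; pw=f["R"].T@(tv[:,0]-f["t"])
    T=Ro.from_rotvec(o["orientation"])
    print("resid px",np.abs(e*297).max(0)); print("origin world",pw,"y-axis yaw",np.degrees(np.arctan2(Rw[1,1],Rw[0,1])),"z",Rw[:,2])
    print("bore in tool mm",T.inv().apply(pw-o["tcp_pos"])*1000,"tool yaw",np.degrees(np.arctan2(*T.as_matrix()[[1,0],0])))
    return pw
E
python3 - <<'E'
from p import *
f=dict(np.load("w4.npz"))
c=np.array([[30,66],[601,66],[555,563],[76,563],[315,342],[315,172]]); pix=(c+.5)/4.5-.5+[188,182]
pnp(f,pix,dict(orientation=[-2.384,-2.046,.003],tcp_pos=np.array([.4985,.1982,.1756])))
g=imaging.grab_frame("wrist"); np.savez("w5.npz",**g)
a=g["pixels"][182:314,188:330,::-1]; cv2.imwrite('pics/z5.png',cv2.resize(a,None,fx=4.5,fy=4.5,interpolation=cv2.INTER_CUBIC))
f0=dict(np.load("w4.npz"))["pixels"][182:314,188:330,::-1]
o=r.get_obs(); M=Ro.from_rotvec([-2.384,-2.046,.003])
for F,oo in [(f,dict(o=M,p=np.array([.4985,.1982,.1756]))),(g,dict(o=Ro.from_rotvec(o["orientation"]),p=o["tcp_pos"]))]:
    print("cam in tool",oo["o"].inv().apply(-F["R"].T@F["t"]-oo["p"]))
print([r.get_obs()["tcp_pos"] for _ in range(2)],o["orientation"])
E
```

```text
resid px [0.2121 0.38  ]
origin world [0.4971 0.1967 0.1553] y-axis yaw 81.32069096120433 z [0.0023 0.0145 0.9999]
bore in tool mm [-1.6173 -1.1353 20.3424] tool yaw 81.27385515352888
cam in tool [ 0.0764 -0.0012 -0.1282]
cam in tool [ 0.0769 -0.0016 -0.1276]
[array([ 0.5058, -0.195 ,  0.1998]), array([ 0.5058, -0.195 ,  0.1998])] [2.1075 2.3292 0.005 ]
```

```bash
python3 -c "
from h import *
plan([.5101,-.2099,.108],np.radians(95.6))"
```

```text
t 11.8 offset [-0.0307  0.0052  0.1836] turn [ 0.0018 -0.0012  0.0014] rows 1.8621762323149023 0.02566148092351002 F [ 0.1738  0.3941 -0.3495] w 0.059045488123975344 tcp [ 0.5058 -0.195   0.1998]
```

carry_out:
  offset:
    - [-0.031,0.005,0.05]
    - [-0.031,0.005,0.1]
    - [-0.031,0.005,0.15]
    - [-0.031,0.005,0.184]
    - [-0.031,0.005,0.184]
    - [-0.031,0.005,0.184]
  turn:
    - [0.002,-0.001,0.001]
    - [0.002,-0.001,0.001]
    - [0.002,-0.001,0.001]
    - [0.002,-0.001,0.001]
    - [0.002,-0.001,0.001]
    - [0.002,-0.001,0.001]

```text
clock: 12.4
tcp_pos: [0.5103, -0.211, 0.1085]
orientation: [2.111, 2.326, 0.0]
contact_force: [0.0, -0.1, -1.2]
grip_width: 0.0592
```

```bash
cat > c.py <<'E'
from h import *
import sys
f=imaging.grab_frame("wrist"); np.savez("wl.npz",**f)
a=f["pixels"][182:314,188:330,::-1]; b=cv2.resize(a,None,fx=3.5,fy=3.5,interpolation=cv2.INTER_CUBIC)
s=imaging.grab_frame("scene"); X=proj(s,[.509,-.211,.07]); u,v=map(int,X)
d=cv2.resize(s["pixels"][v-38:v+38,u-25:u+25,::-1],None,fx=6,fy=6,interpolation=cv2.INTER_CUBIC)
d=cv2.resize(d,(300,462)); cv2.imwrite("pics/"+sys.argv[1],np.hstack([b,d]))
plan([.5101,-.2099,.0],np.radians(95.6))
E
python3 c.py l1.png
```

```text
t 12.5 offset [ 0.0039 -0.0018  0.2187] turn [ 0.0013  0.0008 -0.001 ] rows 2.187595605980286 0.018684844285551266 F [ 0.0374  0.4743 -1.4127] w 0.05875114929961953 tcp [ 0.5109 -0.2116  0.1094]
```

View pics/l1.png

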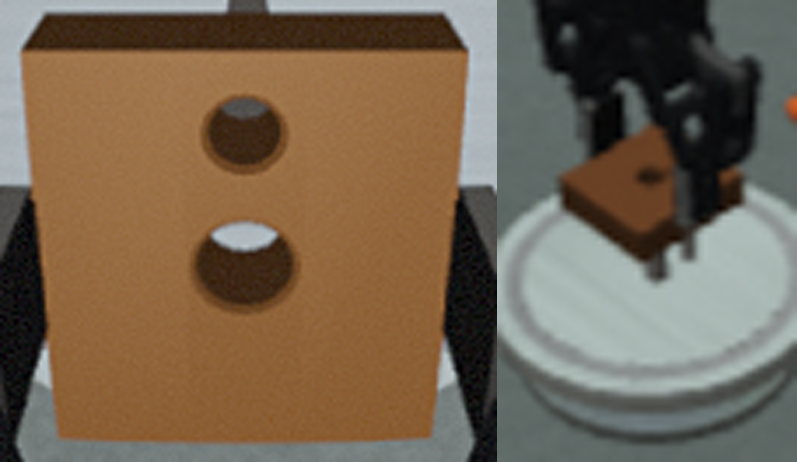

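Wrist: the pin shows as a grey bar at the top edge (248,5), in line with the pin hole (245,130). Now a numeric comparison with predictions.

```bash
python3 - <<'E'
from p import *
f=dict(np.load("wl.npz"))
c=np.array([[22,50],[467,50],[432,440],[58,438],[245,267],[245,133]]); pix=(c+.5)/3.5-.5+[188,182]
pnp(f,pix,dict(orientation=[2.111,2.326,0],tcp_pos=np.array([.5106,-.2113,.109])))
for n,X in [("spin",(.5091,-.2113)),("pin",(.5071,-.1908))]:
    for z in (.045,.06,.071,.08): print(n,z,proj(f,[*X,z],True))
g=f["pixels"].astype(int).sum(2)
for v in (168,172,176,180,184): print(v,g[v,245:275])
E
```

```text
resid px [0.2397 0.2324]
origin world [ 0.509  -0.2123  0.0882] y-axis yaw 95.64043130775129 z [-0.0099  0.0179  0.9998]
bore in tool mm [-0.7897 -1.6978 20.814 ] tool yaw 95.54832434390273
spin 0.045 (np.float64(258.053323117749), np.float64(211.92701705681358))
spin 0.06 (np.float64(258.08783668859473), np.float64(220.58141745259422))
spin 0.071 (np.float64(258.1162878883845), np.float64(227.7584343381299))
spin 0.08 (np.float64(258.1418575142134), np.float64(234.2421771191835))
pin 0.045 (np.float64(258.06851829899205), np.float64(183.38918043173217))
pin 0.06 (np.float64(258.1063850022832), np.float64(190.1988924183308))
pin 0.071 (np.float64(258.1379505615188), np.float64(195.90140547393494))
pin 0.08 (np.float64(258.1666064700854), np.float64(201.09898201293717))
168 [561 559 555 564 561 559 555 563 563 561 562 560 560 560 559 564 559 558
 561 560 557 562 559 561 557 563 557 556 558 558]
172 [550 548 547 552 548 557 548 543 552 550 554 550 553 553 549 552 552 554
 551 549 552 550 550 555 552 551 549 550 551 552]
176 [566 566 566 568 561 568 561 567 566 567 568 568 570 573 571 579 568 565
 568 563 567 569 572 568 563 560 570 570 566 566]
180 [547 547 544 545 544 543 551 556 516 337 214 230 230 222 223 210 223 300
 458 557 549 548 543 544 546 550 549 545 545 546]
184 [574 567 570 568 567 572 571 516 285 215 247 237 238 229 241 231 233 239
 228 364 566 572 569 567 568 557 564 568 567 564]
```

carry_out:
  offset:
    - [0.0014,0,0.004]
    - [0.0014,0,0.01]
    - [0.0014,0,0.016]
    - [0.0014,0,0.02]
    - [0.0014,0,0.02]
  turn:
    - [0,0,0]
    - [0,0,0]
    - [0,0,0]
    - [0,0,0]
    - [0,0,0]

```text
clock: 13.0
tcp_pos: [0.5096, -0.2111, 0.0978]
orientation: [-2.113, -2.325, 0.001]
contact_force: [0.9, -0.0, -1.2]
grip_width: 0.0592
```

carry_out:
  offset:
    - [0,0,0.003]
    - [0,0,0.006]
    - [0,0,0.009]
    - [0,0,0.01]
  turn:
    - [0,0,0]
    - [0,0,0]
    - [0,0,0]
    - [0,0,0]

```text
clock: 13.4
tcp_pos: [0.5098, -0.2111, 0.0929]
orientation: [2.113, 2.325, -0.0]
contact_force: [-0.3, 0.0, -1.3]
grip_width: 0.0587
```

```bash
python3 c.py l2.png
```

```text
t 13.5 offset [0.0025 0.0007 0.1861] turn [ 0.      0.0002 -0.0015] rows 1.861667854572967 0.015329691374059045 F [0.524  0.7959 0.1016] w 0.059198259425922134 tcp [ 0.5098 -0.2112  0.0931]
```

View pics/l2.png

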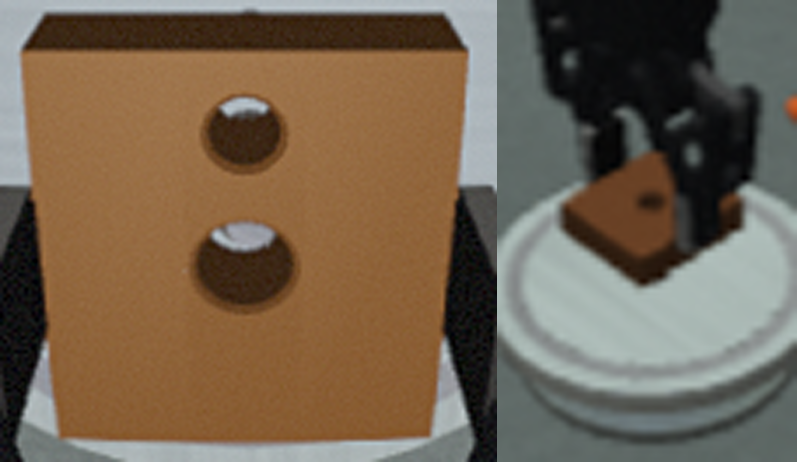

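Spindle tip shows inside the bore (245,238) and the pin inside the small hole, with no contact force. Lowering continues in steps.

carry_out:
  offset:
    - [0,0,0.002]
    - [0,0,0.004]
    - [0,0,0.006]
    - [0,0,0.008]
    - [0,0,0.008]
  turn:
    - [0,0,0]
    - [0,0,0]
    - [0,0,0]
    - [0,0,0]
    - [0,0,0]

```text
clock: 14.0
tcp_pos: [0.5098, -0.2111, 0.089]
orientation: [2.113, 2.325, -0.0]
contact_force: [1.3, -0.0, -1.3]
grip_width: 0.0592
```

carry_out:
  offset:
    - [0,0,0.002]
    - [0,0,0.004]
    - [0,0,0.006]
    - [0,0,0.008]
    - [0,0,0.008]
  turn:
    - [0,0,0]
    - [0,0,0]
    - [0,0,0]
    - [0,0,0]
    - [0,0,0]

```text
clock: 14.5
tcp_pos: [0.5098, -0.2112, 0.085]
orientation: [2.113, 2.325, -0.0]
contact_force: [0.4, 1.0, -1.1]
grip_width: 0.0592
```

carry_out:
  offset:
    - [0,0,0.002]
    - [0,0,0.004]
    - [0,0,0.006]
    - [0,0,0.008]
    - [0,0,0.01]
    - [0,0,0.01]
  turn:
    - [0,0,0]
    - [0,0,0]
    - [0,0,0]
    - [0,0,0]
    - [0,0,0]
    - [0,0,0]

```text
clock: 15.1
tcp_pos: [0.5098, -0.2112, 0.08]
orientation: [2.113, 2.325, -0.0]
contact_force: [-0.7, 0.2, -0.4]
grip_width: 0.0592
```

carry_out:
  offset:
    - [0,0,0.002]
    - [0,0,0.004]
    - [0,0,0.006]
    - [0,0,0.008]
    - [0,0,0.01]
    - [0,0,0.01]
  turn:
    - [0,0,0]
    - [0,0,0]
    - [0,0,0]
    - [0,0,0]
    - [0,0,0]
    - [0,0,0]

```text
clock: 15.7
tcp_pos: [0.5098, -0.2111, 0.075]
orientation: [2.113, 2.325, -0.0]
contact_force: [0.7, -0.3, -0.2]
grip_width: 0.0589
```

carry_out:
  offset:
    - [0,0,0.002]
    - [0,0,0.004]
    - [0,0,0.006]
    - [0,0,0.008]
    - [0,0,0.008]
  turn:
    - [0,0,0]
    - [0,0,0]
    - [0,0,0]
    - [0,0,0]
    - [0,0,0]

```text
clock: 16.2
tcp_pos: [0.5098, -0.2111, 0.071]
orientation: [2.113, 2.325, -0.0]
contact_force: [0.6, -0.1, -1.9]
grip_width: 0.0591
```

carry_out:
  offset:
    - [0,0,0.002]
    - [0,0,0.004]
    - [0,0,0.006]
    - [0,0,0.006]
  turn:
    - [0,0,0]
    - [0,0,0]
    - [0,0,0]
    - [0,0,0]

```text
clock: 16.6
tcp_pos: [0.5098, -0.2112, 0.068]
orientation: [2.113, 2.325, -0.0]
contact_force: [0.6, 1.1, -0.8]
grip_width: 0.0591
```

carry_out:
  offset:
    - [0,0,0.001]
    - [0,0,0.002]
    - [0,0,0.003]
    - [0,0,0.003]
  turn:
    - [0,0,0]
    - [0,0,0]
    - [0,0,0]
    - [0,0,0]

```text
clock: 17.0
tcp_pos: [0.5099, -0.2112, 0.0666]
orientation: [2.113, 2.325, -0.0]
contact_force: [0.0, -0.2, -0.8]
grip_width: 0.0591
```

carry_out:
  offset:
    - [0,0,0.001]
    - [0,0,0.002]
    - [0,0,0.003]
    - [0,0,0.003]
  turn:
    - [0,0,0]
    - [0,0,0]
    - [0,0,0]
    - [0,0,0]

```text
clock: 17.4
tcp_pos: [0.5099, -0.2112, 0.0651]
orientation: [2.113, 2.325, -0.0]
contact_force: [0.0, -0.4, -0.6]
grip_width: 0.059
```

carry_out:
  offset:
    - [0,0,0.001]
    - [0,0,0.002]
    - [0,0,0.002]
  turn:
    - [0,0,0]
    - [0,0,0]
    - [0,0,0]

```text
clock: 17.7
tcp_pos: [0.5099, -0.2112, 0.0641]
orientation: [2.113, 2.325, -0.0]
contact_force: [0.6, 0.2, -0.1]
grip_width: 0.0587
```

carry_out:
  offset:
    - [0,0,0.001]
    - [0,0,0.002]
    - [0,0,0.002]
  turn:
    - [0,0,0]
    - [0,0,0]
    - [0,0,0]

```text
clock: 18.0
tcp_pos: [0.51, -0.2112, 0.0637]
orientation: [2.113, 2.324, -0.001]
contact_force: [-3.0, 1.0, 5.7]
grip_width: 0.0592
```

Contact at 5.7 N, at the height where the plate should be resting on the platter. Releasing and retreating.

carry_out:
  offset:
    - [0,0,0]
    - [0,0,0]
    - [0,0,0]
    - [0,0,0]
    - [0,0,0]
    - [0,0,0]
  turn:
    - [0,0,0]
    - [0,0,0]
    - [0,0,0]
    - [0,0,0]
    - [0,0,0]
    - [0,0,0]
  hand: 0

```text
clock: 18.6
tcp_pos: [0.5099, -0.2112, 0.0631]
orientation: [2.113, 2.325, -0.0]
contact_force: [-0.5, 0.6, -0.5]
grip_width: 0.0854
```

carry_out:
  offset:
    - [0,0,-0.02]
    - [0,0,-0.06]
    - [0,0,-0.12]
    - [0,0,-0.2]
    - [0,0,-0.28]
    - [0,0,-0.3]
    - [0,0,-0.3]
    - [0,0,-0.3]
  turn:
    - [0,0,0]
    - [0,0,0]
    - [0,0,0]
    - [0,0,0]
    - [0,0,0]
    - [0,0,0]
    - [0,0,0]
    - [0,0,0]

```text
clock: 19.4
tcp_pos: [0.5092, -0.2111, 0.2125]
orientation: [-2.113, -2.324, 0.001]
contact_force: [0.4, -1.3, -0.4]
grip_width: 0.0853
```

```bash
python3 - <<'E'
from h import *
f=imaging.grab_frame("wrist"); np.savez("wf.npz",**f)
u,v=map(int,proj(f,[.509,-.211,.063],True)); print(u,v)
b=cv2.resize(f["pixels"][v-45:v+45,u-45:u+45,::-1],(450,450),interpolation=cv2.INTER_CUBIC)
s=imaging.grab_frame("side"); u,v=map(int,proj(s,[.509,-.211,.06]))
d=cv2.resize(s["pixels"][v-40:v+40,u-30:u+30,::-1],(338,450),interpolation=cv2.INTER_CUBIC)
cv2.imwrite("pics/f.png",np.hstack([b,d])); o=r.get_obs(); print(o["grip_width"],o["contact_force"],o["clock"])
E
```

```text
259 178
0.08550227950288117 [-0.8516  0.1375  0.1868] 19.5
```

View pics/f.png

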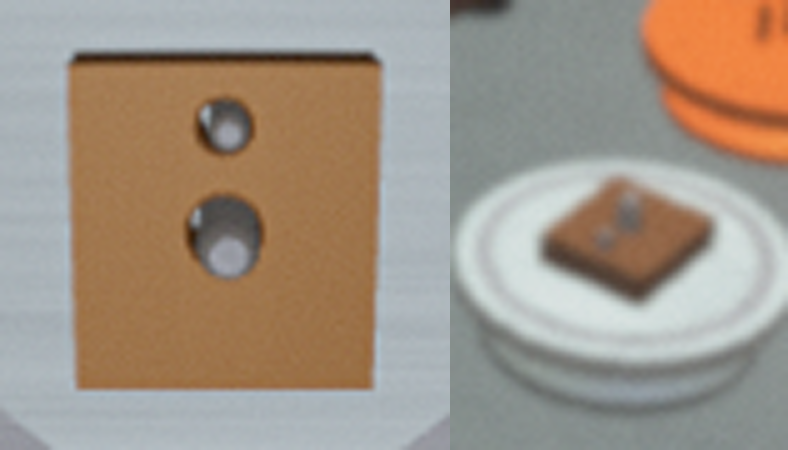

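The plate lies on the platter with the spindle (225,240) and pin (225,127) both through their holes. The hand is clear, so I'm handing in.

```bash
python3 -c "
from h import *
print(r.hand_in())"
```

```text
the job is handed in; nothing more can be done
None
```

The two-hole plate is on the grey turntable, released, with the spindle through its middle hole and the pin through its small hole. I handed the job in at about 19.5 s; no verdict is reported.

- **Slide:** the plate was the middle one of the three. I pressed on it with shut fingertips at about 16 N and slid it about 45 mm from the fence. A wrist picture then showed it flat and square, with both neighbours still in place.
- **Lift and placing:** I gripped it at 30 N, carried it over and lowered it in small steps. There was no sign of contact until it landed, with about 6 N at the height expected for lying on the platter.
- **Last checks:** after I opened the fingers and moved 150 mm up, the wrist and side pictures showed the plate lying flat on both spindle and pin. The contact force was near zero.
- **Not checked or slightly off:**
    - I took no final picture of the neighbours and other bench things; the last wrist view of the rack, at the lift, showed the slotted plate undisturbed, with the other one mostly hidden.
    - The camera put the gripped plate about 2 mm lower under the hand than the grasp geometry did. The landing height agreed with the geometry, to within about 1 mm.

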